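Shunt the workpiece carriers on the transfer track

ROBOT

A 6-joint arm with a two-finger parallel gripper is mounted at the origin on the work surface. World frame = base frame: x ahead of the robot, y to its left, z up, the work surface at z = 0. Lengths are in m, angles in rad, forces in N, time in s.
With the tool pointing down it reaches from about 0.25 to 0.8 m from the base axis. Payload 8.5 kg.
Tool frame: the origin (TCP) lies at the very end of the fingers, on their centre line; the grasp point (between the pads) lies 19 mm behind it; z points along the fingers, y is the line along which they close (so a half turn about z gives the same grasp; the last joint's range is limited). The gripper opens to 85 mm and grips with 20 to 120 N. Pads are 22 mm wide; open, the fingers measure 114 mm over their backs; the gripper's body (76 mm by 85 mm) begins 54 mm behind the grasp point. The pads swing forward as they close: fully open they stand 13 mm farther back than shut.
Start: joints at [1.129, 0.238, -0.013, 1.319, 0, 1.571], TCP at [0.224, 0.475, 0.231] pointing down, gripper open.
Joint ranges: [-2.66, 2.66], [-1.03, 1.9], [-1.14, 1.46], [-1.82, 2.27], [-1.45, 1.34], [-3.14, 3.14]. Speed limits (rad/s): [2.22, 2.22, 2.79, 3.14, 3.14, 3.14].

INTERFACE

Orientations are given as a rotation vector (axis times angle).
In Python, from bench import bot, camera, camera_info, workorder gives the robot as it stands.
- The arm moves only by the shell command python3 -m crank 'ROWS' [OPENING] [FORCE]. ROWS is JSON, a list of rows, each an object with "delta_pos": the shift along the tool's x, y, z in cm, a list of three; "roll": the turn about the tool's z in rad. In form: [{"delta_pos": [tx, ty, tz], "roll": roll}, ...]. A call has 1 to 5 rows; each row shifts and turns the commanded pose from where the row before left it, along the tool's axes as they then stand; what a row does not reach is not made up. A row lasts 1/10 s, in which the tool goes at most 50 mm and 8.59 degrees, less where a joint would pass 70% of its speed; a pose out of reach is approached as far as the arm can. A call with a gripper value outside its range is refused whole. OPENING is the opening, from -1 (shut) to 1 (fully open), set as the call begins (- or left out, the last holds). The fingers move at their own pace and stop on an object; FORCE is the grip in N (left out, the last holds). Time passes only in rows, so rows that do not move let the fingers close. It gives the time, the measured TCP pose, the force, the opening and the grip force at its end, in the units of the state.
- bot.state(): the state, without advancing time (a new reading comes with each control period).
- camera(name): name is "side" or "top" or "wrist"; returns the picture (400x640x3 uint8, red, green, blue); there is no depth.
- camera_info(name): a dict with "fov_y" (degrees; the focal length in pixels is half the picture's height over the tangent of half this angle, whatever the lens; pixels are square), "cx", "cy" (the principal point, pixels), "R" (3x3) and "t" (3): a world point X has camera coordinates R X + t. Camera axes: x right, y down, z forward; pixel columns grow to the right and rows downward; lengths in m; the calibration is good to about 2 mm. A picture is of the moment at which its call begins: read the wrist's pose just before it. camera_info takes no time and is no camera call; for the wrist camera it gives the pose at the moment of the call.
- workorder.hand_in(): hands the job in; it is judged then, once.
The state is a dict: "time": time; "qpos": joint angles; "dq": joint speeds; "joint_torque": joint torques, N m; "position": TCP position; "ee_rot": TCP orientation; "contact_force": force on the tool from outside, world axes, zero at the start; "moment": the same for the moment, N m; "grip_width": finger opening in m; "gripper_force": force on a finger pad.
Only numpy, scipy, OpenCV 4.12 (cv2) and the standard library are available. Lean on these libraries where they do the work, as an engineer would, in place of code of your own. Each camera call takes 0.05 s, during which the arm holds its last target. There are 200 camera calls.

TASK

On the T-shaped transfer track, put the carrier with the round flanged housing in the gauging place (the main lane's end with the stop screw) and the carrier with the square clamp block in the side spur. Slide them one at a time along the lanes and push each past its spring ball until it is pressed firmly against its stop screw, but do not force a carrier that jams or ram the screws. Let go of both and leave everything else where it is.

Things in the scene. Friction and masses are not known exactly. Their poses are not given: they have to be found in the camera images.
- track: fixed T-shaped slide track on a 215 x 297 mm base plate, top 8 mm above the bench. Origin: on the bench under the junction's centre. Main lane along y: closed loading end at -y (bar at y -125 mm), gauging place with stop screw at the +y end. Spur along -x, also with a stop screw. Carriers lie in the loading end and at the junction, near but not exactly on centre. Oiled, friction about 0.25
- rails: the track's fixed guide rails; origin on the base plate at the junction's centre, axes as the track. Lanes are 73 mm wide (carriers have 1.5 mm play each side) between 12 mm rails; the spur's mouth is at x -36.5 mm, y +-36.5 mm, its corners rounded 6 mm. Lips overhang the carriers' edges 1.5 mm above them; lip tops 22.5 mm above the bench. Carriers cannot be lifted out
- end_ball_at (a point): where the gauging place's spring ball comes out of the +x rail's face, 97 mm along +y from the junction; axes as the track. The 10 mm ball stands 4.5 mm into the lane and yields at 3 to 8 N: a carrier's front corner meets it some 13 to 26 mm before home, feels a bump of up to about 15 N, then drags a few N up to the screw
- spur_ball_at (a point): the same spring ball in the spur, out of the -y rail's face, 97 mm along -x from the junction; axes as the track
- end_stop: fixed stop bracket across the gauging end; origin on the base plate at the junction's centre (not at the bracket), axes as the track. Its clamped screw, 12 mm tip on the lane's axis, 6 mm above the plate, points at the carrier: the tip stands 110 to 123 mm from the junction's centre, set differently each time and not measured, so home is found by feel. Rigid, do not ram
- spur_stop: the same stop bracket across the spur's end; origin on the base plate at the junction's centre, its +y axis runs out along the spur (the track's -x). Its screw tip stands 110 to 123 mm from the junction's centre, not measured. Rigid, do not ram
- housing_carrier: black plate 70 x 70 x 10 mm, corners chamfered 6 mm, about 0.5 kg in all, bearing a flanged bearing housing: 54 mm round flange, 6 mm thick, and 38 mm round hub. It reaches 44 mm above the underside: grip it from above, fingertips 24 mm or more above the bench (lips, flange). Origin: centre of the plate's underside; z up, x, y square to its sides. Goes to the gauging place
- block_carrier: black plate 70 x 70 x 10 mm, corners chamfered 6 mm, about 0.5 kg in all, bearing a square clamp block, 38 x 38 mm, sides parallel to the plate's. It reaches 44 mm above the underside: grip it from above, fingertips 24 mm or more above the bench (lips). Origin: centre of the plate's underside; z up, x, y square to its sides. Goes to the spur
- spare_housing: a loose flanged bearing housing without a carrier (54 mm flange, 38 mm hub, 34 mm tall), standing on the base plate in the corner pocket between main lane and spur on the +y side; a bystander. Origin: centre of its underside
- gauge_ring: steel ring 42 mm across, 12 mm tall, on the base plate in the pocket on the -y side of the spur; a bystander. Origin: centre of its underside
- spanner: open-ended spanner 160 mm long on the bench; a bystander
- screwdriver: screwdriver 200 mm long on the bench; a bystander
- amber_jar: amber jar 54 mm across, 75 mm tall, on the bench; a bystander
- wood_block: wooden block 160 x 75 x 40 mm on the bench; a bystander
- angle_iron: steel angle 140 mm long lying on the wooden block; a bystander
Mind the look-alikes: they are no part of the job. Leave any blue or red look-alike of the block_carrier alone.

How it is judged:
On the way, in this order (a step that is already met when the one before it is completed fails the run):
1. the first carrier to move is home in its own place and pressed firmly (over 3 N) against that place's stop screw ((((y of housing_carrier in the frame of end_stop_tip between -0.037 and -0.03 m and x of housing_carrier in the frame of end_stop_tip between -0.004 and 0.004 m and angle between the z axis of housing_carrier and the z axis of track, either way round below 0.05 rad and z of housing_carrier in the frame of track below 0.0105 m) and contact force between housing_carrier and end_stop above 3 N) or ((y of block_carrier in the frame of spur_stop_tip between -0.037 and -0.03 m and x of block_carrier in the frame of spur_stop_tip between -0.004 and 0.004 m and angle between the z axis of block_carrier and the z axis of track, either way round below 0.05 rad and z of block_carrier in the frame of track below 0.0105 m) and contact force between block_carrier and spur_stop above 3 N))), for 0.15 s.
2. the second carrier is home too and pressed firmly (over 3 N) against its stop screw, the first still home (y of housing_carrier in the frame of end_stop_tip between -0.037 and -0.03 m and x of housing_carrier in the frame of end_stop_tip between -0.004 and 0.004 m and angle between the z axis of each of housing_carrier, block_carrier and the z axis of track, either way round below 0.05 rad and z of each of housing_carrier, block_carrier in the frame of track below 0.0105 m and y of block_carrier in the frame of spur_stop_tip between -0.037 and -0.03 m and x of block_carrier in the frame of spur_stop_tip between -0.004 and 0.004 m and (contact force between housing_carrier and end_stop above 3 N or contact force between block_carrier and spur_stop above 3 N)), for 0.15 s.
At the end, for the whole second after the job is handed in: Both carriers lie flat in their lanes, released and at rest: housing carrier in the gauging place, block carrier in the spur, each with its front edge within 2 mm of its stop screw and within 4 mm of the lane's axis (y of housing_carrier in the frame of end_stop_tip between -0.037 and -0.03 m and x of housing_carrier in the frame of end_stop_tip between -0.004 and 0.004 m and angle between the z axis of each of housing_carrier, block_carrier and the z axis of track, either way round below 0.05 rad and z of each of housing_carrier, block_carrier in the frame of track below 0.0105 m and y of block_carrier in the frame of spur_stop_tip between -0.037 and -0.03 m and x of block_carrier in the frame of spur_stop_tip between -0.004 and 0.004 m and linear speed of each of housing_carrier, block_carrier below 0.01 m/s); the robot touches nothing.
It fails at once if a stop screw is rammed (over 25 N) (contact force between any of housing_carrier, block_carrier and end_stop above 25 N or contact force between any of housing_carrier, block_carrier and spur_stop above 25 N).
It fails at once if a carrier is forced against the rails (over 40 N) (contact force between any of housing_carrier, block_carrier and rails above 40 N).
It fails at once if both carriers slide at the same time (each faster than 20 mm/s), or one is shoved along by the other (linear speed of each of housing_carrier, block_carrier above 0.02 m/s).
It fails at once if a bystander is moved more than 20 mm (distance of any of spare_housing, gauge_ring, spanner, screwdriver, amber_jar, wood_block, angle_iron from where it was at the start of the episode above 0.02 m).
It also fails if it takes over 59 s, if anything falls off the work surface, if the arm or the gripper's body presses on something with over 40 N, if the wrist force passes 120 N, or if a joint passes its speed limit or range.

## Working session

There is one attempt and no reset: what is moved stays moved. The work goes in short steps, Python scripts to look and compute and a shell command to move; the robot and the scene stay as the last step left them, time stands still between calls to the robot, and variables do not carry over. Pictures are saved under pics/ and viewed, at most 10 in all, crops included, and the job is handed in when it is done.

```bash
mkdir -p pics
python3 - <<'E'
from bench import bot,camera,camera_info
import cv2,numpy as np
print(bot.state())
for n in("top","side"):
    i=camera_info(n);print(n,i)
    cv2.imwrite(f"pics/{n}0.png",cv2.cvtColor(camera(n),cv2.COLOR_RGB2BGR))
E
ls
```

```text
{'time': 0.0, 'qpos': array([ 1.12899748e+00,  2.38757310e-01, -1.42742385e-02,  1.31917245e+00,
        2.26181419e-05,  1.57079915e+00]), 'dq': array([ 0.00181316, -0.00049068, -0.00077166, -0.00078796,  0.00128801,
        0.00068321]), 'joint_torque': array([-1.98815796e-03, -5.38771713e+01,  3.46438515e+01,  1.87508063e-02,
       -2.62047242e-04, -1.22784488e-05]), 'position': array([0.22428863, 0.4742195 , 0.23068214]), 'ee_rot': array([-6.88277595e-01, -3.06493022e+00,  2.14942199e-03]), 'contact_force': array([-0.14539608, -0.20539569, -0.19515897]), 'moment': array([-0.01915255,  0.00464491,  0.01838845]), 'gripper_force': 0.0, 'grip_width': 0.08547811571081211}
top {'fov_y': 50.18460424344186, 'cx': 321.28952847385335, 'cy': 199.8826597854723, 'R': array([[-2.59617847e-02, -9.99662877e-01,  3.43452384e-04],
       [-9.91211776e-01,  2.56977220e-02, -1.29764563e-01],
       [ 1.29711991e-01, -3.70935370e-03, -9.91544775e-01]]), 't': array([0.00198735, 0.48891756, 1.32666853])}
side {'fov_y': 57.34018140737352, 'cx': 315.73656890686397, 'cy': 203.5243006811164, 'R': array([[ 0.91435172, -0.40459934, -0.01613384],
       [-0.28744732, -0.62050614, -0.72962056],
       [ 0.28519285,  0.67176745, -0.68366186]]), 't': array([-0.42360634,  0.1734954 ,  0.92618493])}
pics
```

View pics/top0.png

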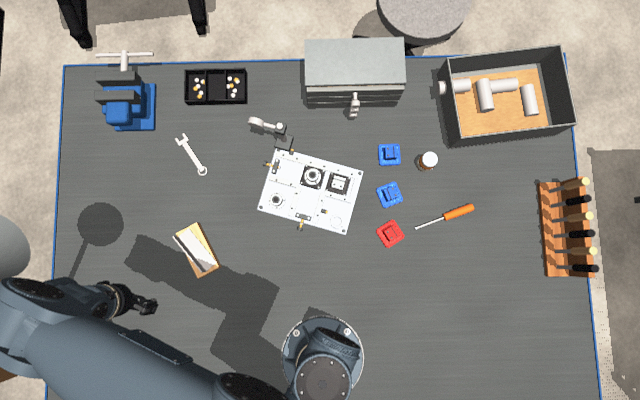

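View pics/side0.png

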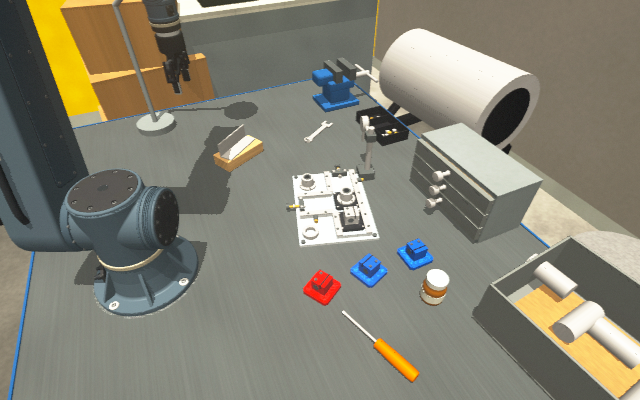

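Run:
```python
import cv2
a=cv2.imread("pics/top0.png")[130:245,240:375]
cv2.imwrite("pics/c.png",cv2.resize(a,None,fx=5,fy=5,interpolation=cv2.INTER_CUBIC)[:600,:800])
```

```text
(no output)
```

View pics/c.png

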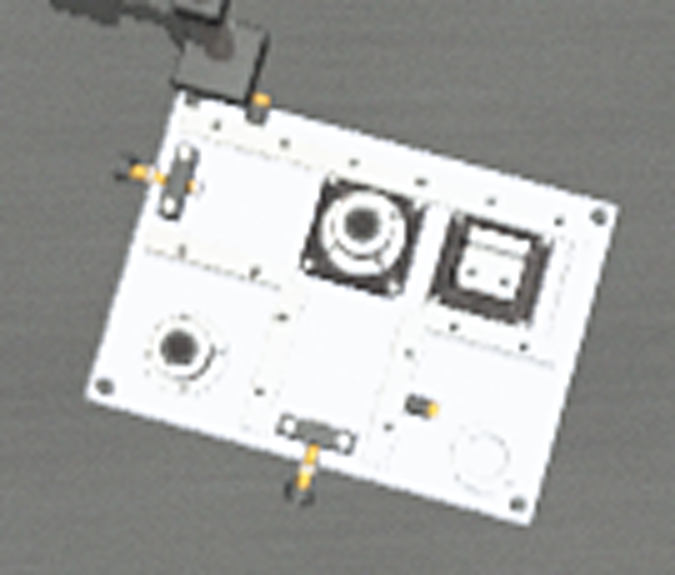

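```bash
cat > h.py <<'E'
from bench import bot,camera,camera_info
import cv2,numpy as np
def cast(px,i,z,h=400):
    px=np.atleast_2d(np.asarray(px,float)); f=h/2/np.tan(np.radians(i["fov_y"])/2)
    d=np.c_[(px[:,0]-i["cx"])/f,(px[:,1]-i["cy"])/f,np.ones(len(px))]@i["R"]
    c=-i["R"].T@i["t"]; return (c+d*((z-c[2])/d[:,2])[:,None])[:,:2]
def proj(X,i,h=400):
    f=h/2/np.tan(np.radians(i["fov_y"])/2); p=i["R"]@np.asarray(X,float)+i["t"]
    return np.array([i["cx"]+f*p[0]/p[2],i["cy"]+f*p[1]/p[2]])
E
python3 - <<'E'
from h import *
a=cv2.imread("pics/top0.png");i=camera_info("top")
w=(a.min(2)>200).astype(np.uint8); w[:135]=0;w[240:]=0;w[:,:245]=0;w[:,368:]=0
c=max(cv2.findContours(cv2.morphologyEx(w,cv2.MORPH_CLOSE,np.ones((3,3))),0,1)[0],key=cv2.contourArea)
P=cast(c[:,0],i,.008).astype(np.float32)
r=cv2.minAreaRect(P*1000);print("plate",r)
print(cv2.boxPoints(r))
d=(a.max(2)<110).astype(np.uint8); d[:160]=0;d[195:]=0;d[:,:298]=0;d[:,355:]=0
for c in cv2.findContours(d,0,1)[0]:
    if cv2.contourArea(c)>60:
        r=cv2.minAreaRect((cast(c[:,0],i,.018)*1000).astype(np.float32));print("carrier",r)
# screw bracket ends & others in the crop
for n,p,z in(("hub",(362,227),.052),("blk",(492,262),.052),("endbr",(180,180),.03),("spurbr",(316,436),.03),("spare",(180,348),.042),("ring",(480,458),.02),("standbase",(222,65),.02),("endscrew",(125,165),.014),("spurscrew",(300,490),.014)):
    print(n,cast([240+p[0]/5,130+p[1]/5],i,z)*1000)
b=cv2.imread("pics/side0.png")[110:260,270:400];cv2.imwrite("pics/s.png",cv2.resize(b,None,fx=4,fy=4,interpolation=cv2.INTER_CUBIC))
E
```

```text
plate ((526.2988891601562, 25.160308837890625), (298.8335266113281, 216.57745361328125), 72.48944854736328)
[[ 378.07135   -84.750656]
 [ 584.613    -149.91478 ]
 [ 674.5264    135.07127 ]
 [ 467.9848    200.2354  ]]
carrier ((542.6619873046875, -64.45426940917969), (65.3495864868164, 60.08750534057617), 70.2217788696289)
carrier ((566.091796875, 17.896894454956055), (66.11200714111328, 65.34693908691406), 72.37909698486328)
hub [[564.81835874  15.40987765]]
blk [[540.2962277 -65.9444381]]
endbr [[602.76815519 132.15603573]]
spurbr [[435.2169123   48.02807176]]
spare [[492.08285116 132.24961372]]
ring [[419.34721501 -55.80281578]]
standbase [[680.7547655  104.82249067]]
endscrew [[617.10435066 169.51174415]]
spurscrew [[402.32285921  59.59503386]]
```

View pics/s.png

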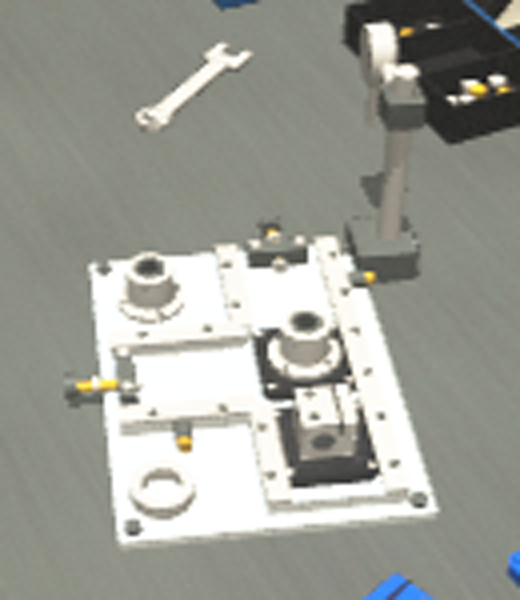

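```bash
cat >> h.py <<'E'
from scipy.spatial.transform import Rotation as Rn
def tri(pt,ps):
    o=[];A=np.zeros((3,3));b=np.zeros(3)
    for n,p in(("top",pt),("side",ps)):
        i=camera_info(n);f=200/np.tan(np.radians(i["fov_y"])/2)
        d=i["R"].T@np.array([(p[0]-i["cx"])/f,(p[1]-i["cy"])/f,1]);d/=np.linalg.norm(d)
        M=np.eye(3)-np.outer(d,d);A+=M;b+=M@(-i["R"].T@i["t"])
    return np.linalg.solve(A,b)*1000
def need(t,ydir):
    """tool-frame cm to world target t (m), and roll to put tool y at ydir deg (mod 180)"""
    s=bot.state();R=Rn.from_rotvec(s["ee_rot"]).as_matrix()
    d=R.T@(np.array(t)-s["position"])*100
    a=np.degrees(np.arctan2(R[1,1],R[0,1])); r=(a-ydir+90)%180-90
    print("t",round(s["time"],2),"pos",s["position"].round(4),"ydir",a.round(2),"need cm",d.round(2),"roll",np.radians(r).round(3),"F",s["contact_force"].round(1),"tilt",R[2,2].round(5))
E
python3 - <<'E'
from h import *
print("clamp",tri((281,130),(370,135)),"dial",tri((256,124),(364,122)))
need((.565,.017,.231),-17.5)
i=camera_info("wrist");print("cam in tool", Rn.from_rotvec(bot.state()["ee_rot"]).as_matrix().T@(-i["R"].T@i["t"]-bot.state()["position"]), i["fov_y"])
E
R='{"delta_pos":[-3.36,-1.79,0],"roll":0}'
python3 -m crank '[{"delta_pos":[-3.36,-1.79,0],"roll":0},{"delta_pos":[-3.36,-1.79,0],"roll":0},{"delta_pos":[-3.36,-1.79,0],"roll":0},{"delta_pos":[-3.36,-1.79,0],"roll":0},{"delta_pos":[-3.36,-1.79,0],"roll":0}]' 1 20
python3 -m crank '[{"delta_pos":[-3.36,-1.79,0],"roll":0},{"delta_pos":[-3.36,-1.79,0],"roll":0},{"delta_pos":[-3.36,-1.79,0],"roll":0},{"delta_pos":[-3.36,-1.79,0],"roll":0},{"delta_pos":[-3.36,-1.79,0],"roll":0}]'
python3 -c "
from h import *
need((.565,.017,.231),-17.5)"
```

```text
clamp [684.72594108 102.2551993  158.31130554] dial [705.55860196 175.80672569 157.2727585 ]
t 0.1 pos [0.2243 0.4743 0.2308] ydir 64.69 need cm [-5.035e+01 -2.677e+01  1.000e-02] roll 1.434 F [ 0.  -0.1  0. ] tilt -1.0
cam in tool [ 0.06811374 -0.00019076 -0.1427785 ] 71.05224391755092
time: 0.6
position: [0.3386, 0.3204, 0.2311]
ee_rot: [-0.688, -3.065, 0.001]
contact_force: [-0.4, 0.3, -0.0]
grip_width: 0.0851
gripper_force: 0.0
time: 1.1
position: [0.4522, 0.1676, 0.2311]
ee_rot: [-0.688, -3.065, 0.0]
contact_force: [0.3, 0.5, 0.4]
grip_width: 0.0857
gripper_force: 0.0
t 1.1 pos [0.4522 0.1676 0.2311] ydir 64.68 need cm [-1.663e+01 -8.790e+00  1.000e-02] roll 1.434 F [0.3 0.5 0.4] tilt -1.0
```

```bash
python3 -m crank '[{"delta_pos":[-3.33,-1.76,0],"roll":0},{"delta_pos":[-3.33,-1.76,0],"roll":0},{"delta_pos":[-3.33,-1.76,0],"roll":0},{"delta_pos":[-3.33,-1.76,0],"roll":0},{"delta_pos":[-3.33,-1.76,0],"roll":0}]'
python3 -m crank '[{"delta_pos":[0,0,0],"roll":0.143},{"delta_pos":[0,0,0],"roll":0.143},{"delta_pos":[0,0,0],"roll":0.143},{"delta_pos":[0,0,0],"roll":0.143},{"delta_pos":[0,0,0],"roll":0.143}]'
python3 -m crank '[{"delta_pos":[0,0,0],"roll":0.143},{"delta_pos":[0,0,0],"roll":0.143},{"delta_pos":[0,0,0],"roll":0.143},{"delta_pos":[0,0,0],"roll":0.143},{"delta_pos":[0,0,0],"roll":0.147}]'
python3 -m crank '[{"delta_pos":[0,0,0],"roll":0},{"delta_pos":[0,0,0],"roll":0}]'
python3 - <<'E'
from h import *
need((.565,.017,.231),-17.5)
cv2.imwrite("pics/w1.png",cv2.cvtColor(camera("wrist"),cv2.COLOR_RGB2BGR))
i=camera_info("wrist");print(i)
E
```

```text
time: 1.6
position: [0.5651, 0.0169, 0.231]
ee_rot: [-0.688, -3.065, 0.0]
contact_force: [0.8, 0.1, 0.4]
grip_width: 0.0854
gripper_force: 0.0
time: 2.1
position: [0.5643, 0.0182, 0.2309]
ee_rot: [-1.725, -2.625, 0.001]
contact_force: [0.8, -0.2, 0.3]
grip_width: 0.0856
gripper_force: 0.0
time: 2.6
position: [0.5643, 0.0184, 0.2309]
ee_rot: [-2.538, -1.85, 0.001]
contact_force: [0.0, -0.6, 0.6]
grip_width: 0.0854
gripper_force: 0.0
time: 2.8
position: [0.5644, 0.0183, 0.2311]
ee_rot: [-2.529, -1.864, 0.001]
contact_force: [0.5, -0.2, -0.2]
grip_width: 0.0856
gripper_force: 0.0
t 2.8 pos [0.5644 0.0183 0.2311] ydir -17.23 need cm [-0.11  0.09  0.01] roll 0.005 F [ 0.5 -0.2 -0.2] tilt -1.0
{'fov_y': 71.05224391755092, 'cx': 316.64171024583277, 'cy': 201.59301501686193, 'R': array([[ 9.54942310e-01, -2.96790206e-01, -8.70909235e-04],
       [-2.85825188e-01, -9.20444011e-01,  2.66621050e-01],
       [-7.99321397e-02, -2.54358794e-01, -9.63801046e-01]]), 't': array([-0.53260977,  0.14348737,  0.42809091])}
```

View pics/w1.png

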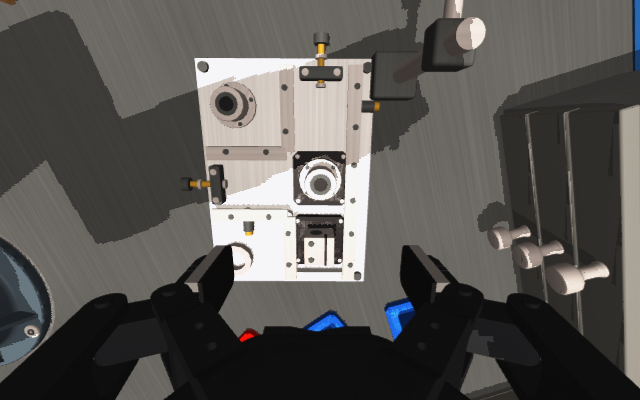

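Run:
```python
from h import *
a=cv2.imread("pics/w1.png");i=camera_info("wrist")
g=cv2.cvtColor(a,cv2.COLOR_BGR2GRAY)
Y=np.array([.3009,.9537]);X=np.array([.9537,-.3009]);o=np.array([.5655,.0165])
tr=lambda p:np.round((p-o)@np.c_[X,Y]*1000,1)
d=(a.max(2)<75).astype(np.uint8);m=np.zeros_like(d);m[148:275,288:350]=d[148:275,288:350]
for c in cv2.findContours(m,0,1)[0]:
    if cv2.contourArea(c)>150:
        P=cast(c[:,0],i,.018);t=tr(P);r=cv2.minAreaRect((P*1000).astype(np.float32))
        print(cv2.boundingRect(c),"track box",t.min(0),t.max(0),r)
for n,p,z in(("flange/hub",(320,183),.052),("endtip",(320,87),.014),("endscrewknob",(320,36),.014),("spurtip",(226,184),.014),("spurknob",(185,184),.014),("ring",(236,258),.02),("spare",(226,103),.042),("standbase corner",(372,97),.03),("p1",(195,60),.008),("p2",(372,58),.008),("p3",(362,281),.008)):
    q=cast(p,i,z);print(n,(q*1000).round(1),tr(q))
cv2.imwrite("pics/w1c.png",cv2.resize(a[50:290,180:380],None,fx=2.5,fy=2.5,interpolation=cv2.INTER_CUBIC))
```

```text
(296, 215, 48, 49) track box [ -29.9 -118.9] [ 33.1 -48.1] ((560.0934448242188, -55.975318908691406), (48.644325256347656, 91.265869140625), 20.877290725708008)
(293, 151, 53, 18) track box [-32.7  14.7] [33.4 36.4] ((573.806884765625, 43.63017272949219), (20.907306671142578, 67.14671325683594), 78.46508026123047)
flange/hub [[567.6  18.3]] [[1.5 2.4]]
endtip [[600.1 122.7]] [[  1.  111.7]]
endscrewknob [[616.1 174.7]] [[  0.6 166.1]]
spurtip [[447.6  46. ]] [[-121.3   -7.3]]
spurknob [[396.3  61.9]] [[-175.    -7.6]]
ring [[423.4 -54.9]] [[-114.  -110.8]]
spare [[493.3 134.9]] [[-104.4   91.2]]
standbase corner [[653.5  92.8]] [[61.  99.3]]
p1 [[467.2 196.1]] [[-147.8  141.7]]
p2 [[668.7 135.7]] [[ 62.6 144.7]]
p3 [[ 581.2 -149.1]] [[  64.8 -153.2]]
```

View pics/w1c.png

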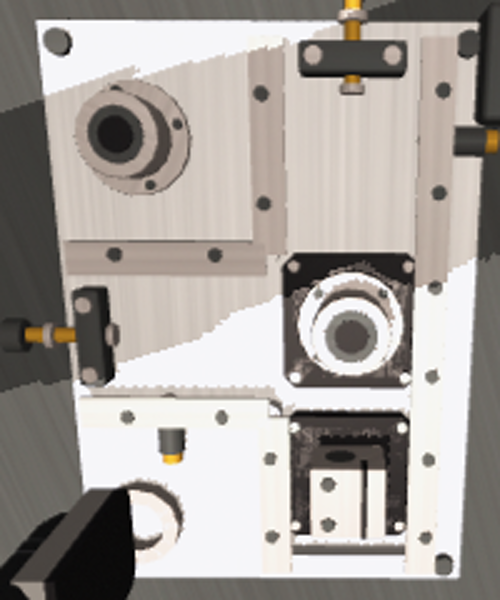

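```bash
python3 -m crank '[{"delta_pos":[0,0.25,3],"roll":0.004},{"delta_pos":[0,0,4],"roll":0},{"delta_pos":[0,0,4],"roll":0},{"delta_pos":[0,0,3],"roll":0},{"delta_pos":[0,0,2],"roll":0}]' 0.6 20
python3 -m crank '[{"delta_pos":[0,0,0],"roll":0},{"delta_pos":[0,0,0],"roll":0}]'
python3 - <<'E'
from h import *
need((.5668,.0177,.029),-17.5)
cv2.imwrite("pics/w2.png",cv2.cvtColor(camera("wrist"),cv2.COLOR_RGB2BGR))
E
```

```text
time: 3.35
position: [0.5656, 0.0175, 0.0689]
ee_rot: [-2.533, -1.856, 0.004]
contact_force: [0.4, -0.5, 0.1]
grip_width: 0.0686
gripper_force: 0.0
time: 3.55
position: [0.567, 0.0176, 0.0717]
ee_rot: [-2.535, -1.855, 0.0]
contact_force: [-0.0, -0.5, -0.0]
grip_width: 0.0682
gripper_force: 0.0
t 3.55 pos [0.567  0.0176 0.0717] ydir -17.61 need cm [ 0.01 -0.02  4.27] roll -0.002 F [-0.  -0.5 -0. ] tilt -1.0
```

View pics/w2.png

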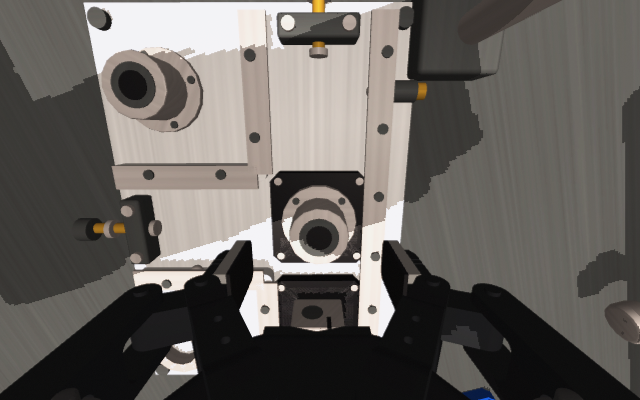

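Run:
```python
from h import *
i=camera_info("wrist");Y=np.array([.3009,.9537]);X=np.array([.9537,-.3009]);o=np.array([.5640,.0091])
for n,p,z in(("hub",(319,237),.052),("endtip",(319,54),.014),("spurtip",(158,229),.014),("plateL",(273,173),.018),("plateR",(364,173),.018),("fing",(317,290),.05)):
    q=cast(p,i,z);print(n,(q*1000).round(1),((q-o)@np.c_[X,Y]*1000).round(1))
```

```text
hub [[568.1  16.7]] [[1.6 8.5]]
endtip [[602.2 123.5]] [[  2.  120.6]]
spurtip [[448.2  45.2]] [[-121.3   -0.5]]
plateL [[547.7  59.6]] [[-30.7  43.2]]
plateR [[609.3  40. ]] [[33.9 43.1]]
fing [[555.1 -20.1]] [[  0.3 -30.6]]
```

```bash
python3 -m crank '[{"delta_pos":[-0.04,0.1,2],"roll":0},{"delta_pos":[0,0,1.3],"roll":0},{"delta_pos":[0,0,0.9],"roll":0},{"delta_pos":[0,0,0],"roll":0},{"delta_pos":[0,0,0],"roll":0}]'
python3 -m crank '[{"delta_pos":[0,0,0],"roll":0},{"delta_pos":[0,0,0],"roll":0},{"delta_pos":[0,0,0],"roll":0},{"delta_pos":[0,0,0],"roll":0},{"delta_pos":[0,0,0],"roll":0}]' -1 30
python3 -c "
from h import *
need((.5932,.0972,.029),-17.5)"
```

```text
time: 4.1
position: [0.5683, 0.0169, 0.0302]
ee_rot: [2.536, 1.853, 0.001]
contact_force: [-0.5, 0.3, 0.6]
grip_width: 0.0685
gripper_force: 0.0
time: 4.6
position: [0.5682, 0.0169, 0.0302]
ee_rot: [2.536, 1.853, 0.002]
contact_force: [-1.0, -0.4, 6.1]
grip_width: 0.0368
gripper_force: 29.7
t 4.6 pos [0.5682 0.0169 0.0302] ydir -17.7 need cm [ 8.41 -0.06  0.12] roll -0.004 F [-1.  -0.4  6.1] tilt -1.0
```

```bash
python3 -m crank '[{"delta_pos":[0.4,0,0],"roll":-0.002},{"delta_pos":[0.8,0,0],"roll":0},{"delta_pos":[0.8,0,0],"roll":0},{"delta_pos":[0.6,0,0],"roll":0},{"delta_pos":[0.4,0,0],"roll":0}]'
python3 -m crank '[{"delta_pos":[0.4,0,0],"roll":0},{"delta_pos":[0.4,0,0],"roll":0},{"delta_pos":[0.4,0,0],"roll":0},{"delta_pos":[0.3,0,0],"roll":0},{"delta_pos":[0.2,0,0],"roll":0}]'
python3 -c "
from h import *
need((.5927,.0910,.029),-17.5)"
```

```text
time: 5.1
position: [0.5775, 0.0454, 0.0302]
ee_rot: [2.534, 1.855, 0.001]
contact_force: [-2.1, -3.1, 4.5]
grip_width: 0.0373
gripper_force: 29.8
time: 5.6
position: [0.5825, 0.0615, 0.0302]
ee_rot: [2.534, 1.855, 0.001]
contact_force: [-0.2, -1.2, 5.8]
grip_width: 0.0372
gripper_force: 29.8
t 5.6 pos [0.5825 0.0615 0.0302] ydir -17.6 need cm [3.12 0.08 0.12] roll -0.002 F [-0.2 -1.2  5.8] tilt -1.0
```

```bash
python3 -m crank '[{"delta_pos":[0.25,0,0],"roll":0},{"delta_pos":[0.25,0,0],"roll":0},{"delta_pos":[0.2,0,0],"roll":0},{"delta_pos":[0.2,0,0],"roll":0}]'
python3 -m crank '[{"delta_pos":[0.2,0,0],"roll":0},{"delta_pos":[0.2,0,0],"roll":0}]'
python3 -m crank '[{"delta_pos":[0.2,0,0],"roll":0},{"delta_pos":[0.2,0,0],"roll":0}]'
python3 -m crank '[{"delta_pos":[0.2,0,0],"roll":0},{"delta_pos":[0.2,0,0],"roll":0}]'
```

```text
time: 6.0
position: [0.5851, 0.0698, 0.0302]
ee_rot: [2.534, 1.854, 0.0]
contact_force: [-3.2, -6.8, 8.1]
grip_width: 0.037
gripper_force: 30.0
time: 6.2
position: [0.5852, 0.0727, 0.0302]
ee_rot: [2.534, 1.853, -0.003]
contact_force: [-5.3, -6.8, 11.0]
grip_width: 0.0369
gripper_force: 30.2
time: 6.4
position: [0.5862, 0.0771, 0.0302]
ee_rot: [2.535, 1.855, -0.003]
contact_force: [-5.7, -3.4, 11.1]
grip_width: 0.0366
gripper_force: 30.2
time: 6.6
position: [0.5874, 0.081, 0.0302]
ee_rot: [2.535, 1.855, -0.003]
contact_force: [-6.0, -4.7, 11.0]
grip_width: 0.0371
gripper_force: 30.2
```

```bash
python3 -m crank '[{"delta_pos":[0.15,0,0],"roll":0},{"delta_pos":[0.15,0,0],"roll":0}]'
python3 -m crank '[{"delta_pos":[0.1,0,0],"roll":0},{"delta_pos":[0.1,0,0],"roll":0}]'
python3 -m crank '[{"delta_pos":[0.1,0,0],"roll":0}]'
python3 -m crank '[{"delta_pos":[0.08,0,0],"roll":0}]'
```

```text
time: 6.8
position: [0.5883, 0.084, 0.0302]
ee_rot: [2.535, 1.855, -0.002]
contact_force: [-6.1, -3.9, 9.3]
grip_width: 0.0368
gripper_force: 30.2
time: 7.0
position: [0.589, 0.0858, 0.0302]
ee_rot: [2.535, 1.855, -0.002]
contact_force: [-5.9, -3.5, 10.2]
grip_width: 0.0373
gripper_force: 30.2
time: 7.1
position: [0.5892, 0.0868, 0.0302]
ee_rot: [2.535, 1.855, -0.002]
contact_force: [-5.1, -3.4, 10.3]
grip_width: 0.0367
gripper_force: 30.2
time: 7.2
position: [0.5895, 0.0876, 0.0302]
ee_rot: [2.535, 1.855, -0.002]
contact_force: [-5.5, -3.6, 10.6]
grip_width: 0.0368
gripper_force: 30.2
```

```bash
for k in 1; do :; done
python3 -m crank '[{"delta_pos":[0.08,0,0],"roll":0}]' | grep -E "pos|contact"
python3 -m crank '[{"delta_pos":[0.08,0,0],"roll":0}]' | grep -E "pos|contact"
python3 -m crank '[{"delta_pos":[0.06,0,0],"roll":0}]' | grep -E "pos|contact"
python3 -m crank '[{"delta_pos":[0.06,0,0],"roll":0}]' | grep -E "pos|contact"
```

```text
position: [0.5897, 0.0883, 0.0302]
contact_force: [-5.6, -3.6, 10.4]
position: [0.59, 0.0891, 0.0302]
contact_force: [-6.0, -3.4, 10.8]
position: [0.5901, 0.0894, 0.0302]
contact_force: [-6.1, -6.2, 11.8]
position: [0.5901, 0.0895, 0.0302]
contact_force: [-7.2, -9.3, 11.3]
```

```bash
python3 -m crank '[{"delta_pos":[0.03,0,0],"roll":0}]' | grep -E "pos|contact"
python3 -m crank '[{"delta_pos":[0.0,0,0],"roll":0},{"delta_pos":[0.0,0,0],"roll":0},{"delta_pos":[0.0,0,0],"roll":0}]' | grep -E "pos|contact"
```

```text
position: [0.5901, 0.0894, 0.0301]
contact_force: [-7.0, -9.4, 11.6]
position: [0.5901, 0.0894, 0.0302]
contact_force: [-7.6, -8.3, 11.1]
```

```bash
python3 -m crank '[{"delta_pos":[0.07,0,0],"roll":0},{"delta_pos":[0.0,0,0],"roll":0}]' | grep -E "pos|contact"
python3 -m crank '[{"delta_pos":[0.0,0,0],"roll":0},{"delta_pos":[0.0,0,0],"roll":0},{"delta_pos":[0.0,0,0],"roll":0}]' | grep -E "pos|contact"
```

```text
position: [0.59, 0.0895, 0.0301]
contact_force: [-7.4, -9.9, 13.7]
position: [0.5901, 0.0895, 0.0302]
contact_force: [-8.0, -10.0, 12.6]
```

```bash
python3 -m crank '[{"delta_pos":[0.08,0,0],"roll":0},{"delta_pos":[0.0,0,0],"roll":0}]' | grep -E "pos|contact"
python3 -m crank '[{"delta_pos":[0.0,0,0],"roll":0},{"delta_pos":[0.0,0,0],"roll":0}]' | grep -E "pos|contact"
python3 -m crank '[{"delta_pos":[-0.1,0,0],"roll":0},{"delta_pos":[0.0,0,0],"roll":0},{"delta_pos":[0.0,0,0],"roll":0}]' | grep -E "pos|contact"
python3 -m crank '[{"delta_pos":[0.0,0,0],"roll":0},{"delta_pos":[0.0,0,0],"roll":0},{"delta_pos":[0.0,0,0],"roll":0},{"delta_pos":[0.0,0,0],"roll":0}]' 0.45
```

```text
position: [0.5901, 0.0896, 0.0302]
contact_force: [-8.5, -14.3, 14.3]
position: [0.5901, 0.0896, 0.0302]
contact_force: [-8.5, -13.8, 13.6]
position: [0.5901, 0.0895, 0.0302]
contact_force: [-7.2, -10.5, 12.4]
time: 9.6
position: [0.5916, 0.0918, 0.0292]
ee_rot: [-2.535, -1.856, -0.0]
contact_force: [0.2, -0.1, -1.0]
grip_width: 0.0623
gripper_force: 0.0
```

```bash
python3 -m crank '[{"delta_pos":[0,0,-1.5],"roll":0},{"delta_pos":[0,0,-3],"roll":0},{"delta_pos":[0,0,-3],"roll":0},{"delta_pos":[-1,0,-2],"roll":0},{"delta_pos":[-3,0,-1],"roll":0}]' | grep -E "pos|contact"
python3 -m crank '[{"delta_pos":[-3,0,-1],"roll":0},{"delta_pos":[-3,0,-1],"roll":0},{"delta_pos":[-3,0,0],"roll":0},{"delta_pos":[-2,0,0],"roll":0},{"delta_pos":[-1,0,0],"roll":0}]' | grep -E "pos|contact"
python3 -m crank '[{"delta_pos":[0,0,0],"roll":-0.145},{"delta_pos":[0,0,0],"roll":-0.145},{"delta_pos":[0,0,0],"roll":-0.145},{"delta_pos":[0,0,0],"roll":-0.145},{"delta_pos":[0,0,0],"roll":-0.145}]' 0.7| grep -E "pos|contact"
python3 -m crank '[{"delta_pos":[0,0,0],"roll":-0.145},{"delta_pos":[0,0,0],"roll":-0.145},{"delta_pos":[0,0,0],"roll":-0.145},{"delta_pos":[0,0,0],"roll":-0.145},{"delta_pos":[0,0,0],"roll":-0.145}]'| grep -E "pos|contact"
python3 -m crank '[{"delta_pos":[0,0,0],"roll":-0.12},{"delta_pos":[0,0,0],"roll":0},{"delta_pos":[0,0,0],"roll":0}]'| grep -E "pos|contact"
python3 - <<'E'
from h import *
need((.5435,-.0645,.15),72.4);print(bot.state()["qpos"].round(2))
cv2.imwrite("pics/w3.png",cv2.cvtColor(camera("wrist"),cv2.COLOR_RGB2BGR))
E
```

```text
position: [0.5809, 0.055, 0.1363]
contact_force: [0.6, -0.9, -0.2]
position: [0.5426, -0.0622, 0.1544]
contact_force: [0.7, 0.1, -0.4]
position: [0.5433, -0.0603, 0.1541]
contact_force: [-0.2, 0.1, -0.2]
position: [0.5434, -0.0603, 0.1541]
contact_force: [-0.0, -0.5, 0.4]
position: [0.5432, -0.0605, 0.1542]
contact_force: [-0.5, -0.9, 0.3]
t 11.9 pos [ 0.5432 -0.0605  0.1542] ydir 72.18 need cm [-0.15 -0.37  0.42] roll -0.004 F [-0.5 -0.9  0.3] tilt -1.0
[-0.11  0.31 -0.11  1.15  0.    0.2 ]
```

View pics/w3.png

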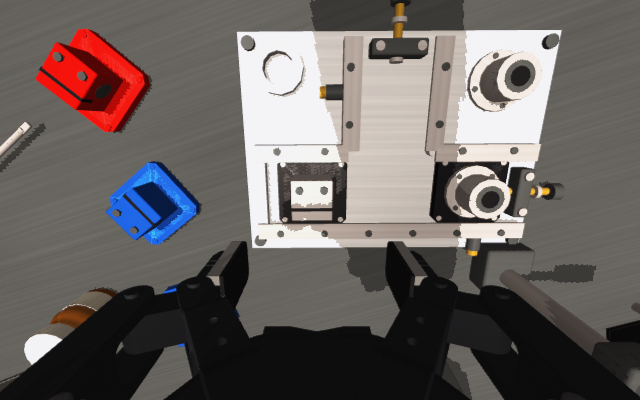

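Run:
```python
from h import *
i=camera_info("wrist");Y=np.array([.3009,.9537]);X=np.array([.9537,-.3009]);o=np.array([.5655,.0086])
for n,p,z in(("blk bl",(291,181),.052),("blk br",(331,181),.052),("blk fl",(291,220),.052),("plate TL",(280,163),.018),("plate TR",(346,163),.018),("plate BR",(347,222),.018),("spurtip",(397,61),.014),("hub",(490,199),.052),("endtip",(512,191),.014),("mouthL",(357,150),.0225),("mouthR",(431,150),.0225)):
    q=cast(p,i,z);print(n,(q*1000).round(1),((q-o)@np.c_[X,Y]*1000).round(1))
```

```text
blk bl [[517.6 -76.4]] [[-20.1 -95.5]]
blk br [[528.5 -42.5]] [[-19.9 -59.9]]
blk fl [[552.3 -88.5]] [[ 16.6 -96.6]]
plate TL [[502.5 -85.9]] [[ -31.6 -109.1]]
plate TR [[522.7 -23.4]] [[-31.3 -43.4]]
plate BR [[582.7 -39.7]] [[ 30.9 -40.9]]
spurtip [[447.5  47.8]] [[-124.3    1.9]]
hub [[588.4  89.6]] [[-2.5 84.2]]
endtip [[603.9 132.7]] [[ -0.7 129.9]]
mouthL [[513.1 -10. ]] [[-44.4 -33.5]]
mouthR [[535.   58.2]] [[-44.   38.1]]
```

```bash
python3 -m crank '[{"delta_pos":[0,-0.41,3],"roll":-0.004},{"delta_pos":[0,0,3],"roll":0},{"delta_pos":[0,0,3],"roll":0},{"delta_pos":[0,0,1.5],"roll":0},{"delta_pos":[0,0,0.9],"roll":0}]'| grep -E "pos|contact"
python3 -m crank '[{"delta_pos":[0,0,0.8],"roll":0},{"delta_pos":[0,0,0],"roll":0},{"delta_pos":[0,0,0],"roll":0}]'| grep -E "pos|contact"
python3 -c "
from h import *
need((.5418,-.0647,.0305),72.4)"
```

```text
position: [0.5411, -0.0646, 0.0388]
contact_force: [-0.2, -1.5, 0.5]
position: [0.5423, -0.0648, 0.0329]
contact_force: [-0.1, 0.1, 0.5]
t 12.75 pos [ 0.5423 -0.0648  0.0329] ydir 72.57 need cm [ 0.05 -0.    0.24] roll 0.003 F [-0.1  0.1  0.5] tilt -1.0
```

```bash
python3 -m crank '[{"delta_pos":[0.05,0,0.45],"roll":0},{"delta_pos":[0,0,0],"roll":0}]'| grep -E "pos|contact"
python3 -m crank '[{"delta_pos":[0,0,0],"roll":0},{"delta_pos":[0,0,0],"roll":0},{"delta_pos":[0,0,0],"roll":0},{"delta_pos":[0,0,0],"roll":0},{"delta_pos":[0,0,0],"roll":0}]' -1 30
python3 -c "
from h import *
need((.5657,.0100,.028),72.5)"
```

```text
position: [0.5414, -0.0646, 0.0279]
contact_force: [-0.1, 0.5, 0.6]
time: 13.45
position: [0.5416, -0.0648, 0.0281]
ee_rot: [0.475, 3.105, -0.0]
contact_force: [-1.0, -0.7, 5.1]
grip_width: 0.0374
gripper_force: 31.9
t 13.45 pos [ 0.5416 -0.0648  0.0281] ydir 72.59 need cm [-0.06  7.86  0.01] roll 0.002 F [-1.  -0.7  5.1] tilt -1.0
```

```bash
python3 -m crank '[{"delta_pos":[0,0.4,0],"roll":0},{"delta_pos":[0,0.8,0],"roll":0},{"delta_pos":[0,1,0],"roll":0},{"delta_pos":[0,1,0],"roll":0},{"delta_pos":[0,1,0],"roll":0}]'| grep -E "pos|contact"
python3 -m crank '[{"delta_pos":[0,1,0],"roll":0},{"delta_pos":[0,1,0],"roll":0},{"delta_pos":[0,0.8,0],"roll":0},{"delta_pos":[0,0.5,0],"roll":0},{"delta_pos":[0,0.3,0],"roll":0}]'| grep -E "pos|contact"
python3 -m crank '[{"delta_pos":[0,0,0],"roll":0}]'| grep -E "pos|contact"
python3 - <<'E'
from h import *
need((.5657,.0100,.028),72.5)
cv2.imwrite("pics/w4.png",cv2.cvtColor(camera("wrist"),cv2.COLOR_RGB2BGR))
E
```

```text
position: [0.5544, -0.0244, 0.0281]
contact_force: [-1.9, -3.6, 5.9]
position: [0.5652, 0.0101, 0.0281]
contact_force: [-0.9, -2.9, 6.7]
position: [0.5653, 0.0104, 0.0281]
contact_force: [-0.2, 1.5, 5.3]
t 14.55 pos [0.5653 0.0104 0.0281] ydir 72.62 need cm [-0.05 -0.03  0.02] roll 0.002 F [-0.2  1.5  5.3] tilt -1.0
```

View pics/w4.png

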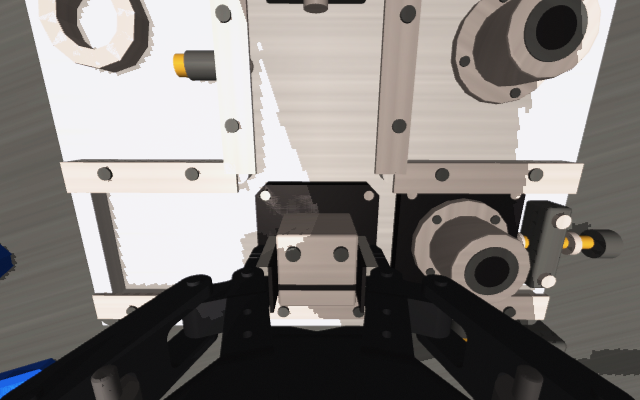

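Run:
```python
from h import *
i=camera_info("wrist");Y=np.array([.3009,.9537]);X=np.array([.9537,-.3009]);o=np.array([.5655,.0086])
g=cv2.imread("pics/w4.png",0)
for r in (40,60,90,110,140,155): print(r,g[r,240:262:1].tolist(),g[r,370:388].tolist())
print(g[188,248:268].tolist(),g[188,366:400].tolist())
for n,p,z in(("plL",(257,188),.018),("plR",(377.5,188),.018),("lipL",(251,130),.0225),("lipR",(379,130),.0225),("lipL",(248,90),.0225),("lipR",(381,90),.0225),("tip",(316,10),.014),("tcp",None,0)):
    q=cast(p,i,z) if p else bot.state()["position"][:2];print(n,((q-o)@np.c_[X,Y]*1000).round(1))
```

```text
40 [243, 243, 243, 243, 243, 243, 243, 243, 118, 156, 196, 201, 201, 201, 201, 201, 201, 202, 202, 202, 202, 202] [201, 201, 201, 201, 201, 201, 201, 201, 200, 200, 200, 174, 82, 125, 156, 159, 159, 160]
60 [243, 243, 243, 243, 243, 243, 243, 243, 243, 118, 70, 131, 187, 193, 193, 194, 194, 193, 193, 238, 243, 243] [198, 199, 199, 199, 198, 199, 199, 199, 199, 198, 169, 80, 149, 159, 160, 161, 161, 161]
90 [243, 243, 243, 243, 244, 244, 243, 243, 243, 243, 222, 99, 186, 198, 198, 198, 197, 198, 198, 198, 199, 240] [201, 202, 201, 200, 200, 201, 201, 201, 200, 93, 126, 157, 160, 161, 160, 162, 163, 163]
110 [243, 243, 243, 243, 243, 244, 243, 243, 243, 243, 243, 244, 118, 149, 188, 193, 193, 194, 193, 194, 240, 243] [196, 196, 196, 196, 196, 195, 195, 170, 81, 148, 159, 161, 161, 160, 162, 163, 162, 161]
140 [243, 243, 243, 243, 243, 243, 243, 243, 243, 243, 243, 243, 243, 184, 84, 191, 202, 202, 202, 203, 203, 204] [207, 206, 206, 206, 206, 206, 96, 126, 156, 160, 159, 160, 162, 162, 161, 160, 159, 158]
155 [243, 242, 243, 243, 243, 243, 243, 243, 243, 243, 242, 243, 243, 243, 184, 106, 195, 206, 206, 206, 206, 206] [205, 206, 206, 206, 206, 118, 105, 153, 159, 160, 160, 161, 161, 161, 160, 159, 158, 156]
[195, 240, 244, 244, 244, 244, 244, 244, 243, 244, 243, 242, 207, 116, 66, 59, 59, 85, 83, 81] [27, 26, 26, 26, 26, 30, 77, 189, 200, 199, 200, 200, 199, 199, 199, 199, 199, 199, 199, 199, 199, 199, 198, 198, 198, 198, 117, 85, 153, 162, 162, 161, 161, 161]
plL [[-34.5 -31.8]]
plR [[-34.6  35.5]]
lipL [[-66.  -32.2]]
lipR [[-66.1  33.5]]
lipL [[-85.2 -32.6]]
lipR [[-85.3  33.3]]
tip [[-122.7    1. ]]
tcp [-0.8  1.7]
```

```bash
python3 -m crank '[{"delta_pos":[0,-0.08,0],"roll":0},{"delta_pos":[0.2,0,0],"roll":0},{"delta_pos":[0.3,0,0],"roll":0},{"delta_pos":[0.3,0,0],"roll":0}]'| grep -E "pos|contact"
python3 -m crank '[{"delta_pos":[0.4,0,0],"roll":0},{"delta_pos":[0.4,0,0],"roll":0}]'| grep -E "pos|contact"
python3 -m crank '[{"delta_pos":[0.4,0,0],"roll":0},{"delta_pos":[0.4,0,0],"roll":0}]'| grep -E "pos|contact"
```

```text
position: [0.5574, 0.0113, 0.0281]
contact_force: [2.6, -1.5, 4.8]
position: [0.5496, 0.0137, 0.0281]
contact_force: [2.2, -0.3, 5.5]
position: [0.5419, 0.0161, 0.0281]
contact_force: [2.6, -0.5, 4.9]
```

```bash
python3 -m crank '[{"delta_pos":[0.5,0,0],"roll":0},{"delta_pos":[0.5,0,0],"roll":0},{"delta_pos":[0.5,0,0],"roll":0}]'| grep -E "pos|contact"
python3 -m crank '[{"delta_pos":[0.5,0,0],"roll":0},{"delta_pos":[0.4,0,0],"roll":0},{"delta_pos":[0.3,0,0],"roll":0},{"delta_pos":[0.2,0,0],"roll":0}]'| grep -E "pos|contact"
python3 -m crank '[{"delta_pos":[0.2,0,0],"roll":0},{"delta_pos":[0.2,0,0],"roll":0}]'| grep -E "pos|contact"
python3 -m crank '[{"delta_pos":[0.2,0,0],"roll":0},{"delta_pos":[0.2,0,0],"roll":0}]'| grep -E "pos|contact"
```

```text
position: [0.5275, 0.0206, 0.0281]
contact_force: [3.4, -0.8, 4.8]
position: [0.5141, 0.0248, 0.0281]
contact_force: [2.7, -0.5, 5.7]
position: [0.5104, 0.026, 0.0281]
contact_force: [2.6, -1.0, 6.0]
position: [0.5066, 0.0272, 0.0281]
contact_force: [2.8, -1.9, 6.2]
```

```bash
python3 -m crank '[{"delta_pos":[0.2,0,0],"roll":0},{"delta_pos":[0.2,0,0],"roll":0}]'| grep -E "pos|contact"
python3 -m crank '[{"delta_pos":[0.2,0,0],"roll":0},{"delta_pos":[0.2,0,0],"roll":0}]'| grep -E "pos|contact"
python3 -m crank '[{"delta_pos":[0.2,0,0],"roll":0},{"delta_pos":[0.2,0,0],"roll":0}]'| grep -E "pos|contact"
python3 -m crank '[{"delta_pos":[0.15,0,0],"roll":0},{"delta_pos":[0.15,0,0],"roll":0}]'| grep -E "pos|contact"
```

```text
position: [0.5041, 0.0286, 0.0282]
contact_force: [7.2, 0.4, 0.7]
position: [0.5, 0.0303, 0.0282]
contact_force: [5.2, 3.4, 2.4]
position: [0.4959, 0.0316, 0.0282]
contact_force: [5.5, 4.0, 2.9]
position: [0.4931, 0.0326, 0.0282]
contact_force: [5.0, 4.1, 2.7]
```

```bash
python3 -m crank '[{"delta_pos":[0.1,0,0],"roll":0},{"delta_pos":[0.1,0,0],"roll":0}]'| grep -E "pos|contact"
python3 -m crank '[{"delta_pos":[0.1,0,0],"roll":0},{"delta_pos":[0.1,0,0],"roll":0}]'| grep -E "pos|contact"
python3 -m crank '[{"delta_pos":[0.1,0,0],"roll":0}]'| grep -E "pos|contact"
python3 -m crank '[{"delta_pos":[0.08,0,0],"roll":0}]'| grep -E "pos|contact"
python3 -m crank '[{"delta_pos":[0.08,0,0],"roll":0}]'| grep -E "pos|contact"
```

```text
position: [0.4911, 0.0332, 0.0282]
contact_force: [5.2, 4.2, 2.4]
position: [0.4892, 0.0338, 0.0282]
contact_force: [4.7, 4.7, 2.6]
position: [0.4883, 0.034, 0.0282]
contact_force: [4.5, 3.2, 3.0]
position: [0.4875, 0.0343, 0.0282]
contact_force: [4.5, 4.3, 2.5]
position: [0.4868, 0.0345, 0.0282]
contact_force: [5.3, 3.3, 1.8]
```

```bash
python3 -m crank '[{"delta_pos":[0.08,0,0],"roll":0}]'| grep -E "pos|contact"
python3 -m crank '[{"delta_pos":[0.07,0,0],"roll":0}]'| grep -E "pos|contact"
python3 -m crank '[{"delta_pos":[0.07,0,0],"roll":0}]'| grep -E "pos|contact"
python3 -m crank '[{"delta_pos":[0.07,0,0],"roll":0}]'| grep -E "pos|contact"
```

```text
position: [0.486, 0.0348, 0.0282]
contact_force: [5.7, 5.3, 2.3]
position: [0.4853, 0.035, 0.0282]
contact_force: [4.8, 4.0, 3.1]
position: [0.4846, 0.0352, 0.0282]
contact_force: [5.2, 5.1, 2.3]
position: [0.484, 0.0354, 0.0282]
contact_force: [5.3, 3.8, 2.7]
```

```bash
python3 -m crank '[{"delta_pos":[0.07,0,0],"roll":0}]'| grep -E "pos|contact"
python3 -m crank '[{"delta_pos":[0.07,0,0],"roll":0}]'| grep -E "pos|contact"
python3 -m crank '[{"delta_pos":[0.07,0,0],"roll":0}]'| grep -E "pos|contact"
python3 -m crank '[{"delta_pos":[0.07,0,0],"roll":0}]'| grep -E "pos|contact"
```

```text
position: [0.4833, 0.0356, 0.0282]
contact_force: [5.6, 4.0, 3.2]
position: [0.4826, 0.0358, 0.0282]
contact_force: [5.5, 4.2, 3.5]
position: [0.4822, 0.0359, 0.0282]
contact_force: [6.9, 3.6, 0.4]
position: [0.4822, 0.036, 0.0283]
contact_force: [9.3, 1.3, 0.3]
```

```bash
python3 -m crank '[{"delta_pos":[0.08,0,0],"roll":0},{"delta_pos":[0,0,0],"roll":0}]'| grep -E "pos|contact"
python3 -m crank '[{"delta_pos":[0.06,0,0],"roll":0},{"delta_pos":[0,0,0],"roll":0}]'| grep -E "pos|contact"
```

```text
position: [0.4821, 0.036, 0.0284]
contact_force: [9.8, 0.8, -1.5]
position: [0.4821, 0.036, 0.0284]
contact_force: [10.9, 0.6, -2.7]
```

```bash
python3 -m crank '[{"delta_pos":[0.08,0,0],"roll":0},{"delta_pos":[0,0,0],"roll":0}]'| grep -E "pos|contact"
python3 -m crank '[{"delta_pos":[0.04,0,0],"roll":0},{"delta_pos":[0,0,0],"roll":0},{"delta_pos":[0,0,0],"roll":0}]'| grep -E "pos|contact"
python3 -m crank '[{"delta_pos":[-0.1,0,0],"roll":0},{"delta_pos":[0.0,0,0],"roll":0}]' | grep -E "pos|contact"
python3 -m crank '[{"delta_pos":[0.0,0,0],"roll":0},{"delta_pos":[0.0,0,0],"roll":0},{"delta_pos":[0.0,0,0],"roll":0},{"delta_pos":[0.0,0,0],"roll":0}]' 0.45
python3 -m crank '[{"delta_pos":[0,0,-1.5],"roll":0},{"delta_pos":[0,0,-3],"roll":0},{"delta_pos":[0,0,-4],"roll":0},{"delta_pos":[0,0,-4],"roll":0},{"delta_pos":[-3,0,-3],"roll":0}]' | grep -E "pos|contact"
python3 -m crank '[{"delta_pos":[-4,0,0],"roll":0},{"delta_pos":[-4,0,0],"roll":0},{"delta_pos":[0,0,0],"roll":0},{"delta_pos":[0,0,0],"roll":0}]' | grep -E "pos|contact"
python3 - <<'E'
from h import *
cv2.imwrite("pics/w5.png",cv2.cvtColor(camera("wrist"),cv2.COLOR_RGB2BGR));need((.5,0,.1),72.5)
E
```

```text
position: [0.4819, 0.0361, 0.0286]
contact_force: [13.6, -0.7, -2.9]
position: [0.4818, 0.0361, 0.0286]
contact_force: [13.4, -0.1, -2.6]
position: [0.4819, 0.036, 0.0285]
contact_force: [11.0, -0.3, -0.8]
time: 20.3
position: [0.4779, 0.0359, 0.0275]
ee_rot: [-0.475, -3.104, 0.001]
contact_force: [0.4, -0.2, 0.4]
grip_width: 0.0619
gripper_force: 0.0
position: [0.5051, 0.0274, 0.1854]
contact_force: [0.7, 0.0, -0.9]
position: [0.5834, 0.0027, 0.1818]
contact_force: [-0.4, -0.4, -0.2]
t 21.25 pos [0.5827 0.003  0.182 ] ydir 72.58 need cm [ 7.79 -2.76  8.22] roll 0.001 F [-0.5 -0.1 -0.5] tilt -1.0
```

View pics/w5.png

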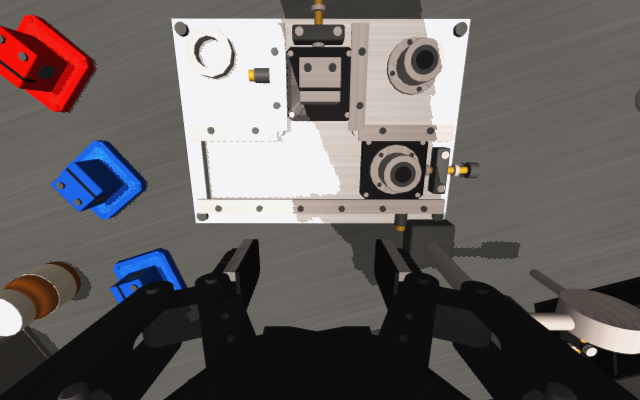

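The block carrier sits against the spur screw (pixel 318,46), and the housing carrier sits against the end screw (428,170). The gripper is clear of both.

```bash
python3 -c "
from bench import workorder
print(workorder.hand_in())"
```

```text
the job is handed in; nothing more can be done
None
```

I pressed the housing carrier against the gauging-end stop screw and the block carrier against the spur stop screw, each with about 10 N. Both are released, and the job was handed in after about 21 s of robot time; the hand-in call did not return a verdict.

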